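# Inspect a relay contact with the loupe at focal height

### The arm

A 6-joint arm with a two-finger parallel gripper is mounted at the origin on the work surface. World frame = base frame: x ahead of the robot, y to its left, z up, the work surface at z = 0. Lengths are in mm, angles in rad, forces in N, time in s.
With the tool pointing down it reaches from about 275 to 1000 mm from the base axis. Payload 8.4 kg.
Tool frame: the origin (TCP) lies midway between the tips of the shut fingers; the grasp point (between the pads) lies 19 mm behind it; z points along the fingers, y is the direction in which the jaws open and shut (so a half turn about z gives the same grasp; the last joint's range is limited). The gripper opens to 85 mm and grips with 20 to 120 N. Pads are 22 mm wide; open, the fingers measure 114 mm over their backs; the gripper's body (76 mm by 85 mm) begins 54 mm behind the grasp point. The pads swing forward as they close: fully open they stand 13 mm farther back than shut.
Start: joints at [1.246, 0.353, 1.633, -0, 1.155, -0.002], TCP at [198.263, 592.722, 231.281] pointing down, gripper open.
Joint ranges: [-2.63, 2.63], [-0.92, 2.1], [0.06, 2.66], [-1.3, 4.44], [0, 2.69], [-3.02, 3.02]. Speed limits (rad/s): [2.22, 2.22, 2.79, 3.14, 3.14, 3.14].

### API

Orientations are given as [roll, pitch, yaw] about the fixed x, y, z axes, in that order (R = Rz(yaw) Ry(pitch) Rx(roll)).
In Python, from rig import * gives the robot as it stands.
- The arm moves only by the tool play_rows, never from a script. Its argument "moves" is a list of rows, each a list of 3 entries, a list of its own where there are three numbers: the shift along the tool's x, y, z in m, then the turn, a rotation vector about the tool's x, y, z in rad, then the opening in per cent of the stroke, from 0 (shut) to 100 (fully open). In form: [[[x, y, z], [rx, ry, rz], fingers], ...]. A call has 1 to 20 rows; each row shifts and turns the commanded pose from where the row before left it, along the tool's axes as they then stand; what a row does not reach is not made up. A row lasts 1/10 s, in which the tool goes at most 50 mm and 8.59 degrees, less where a joint would pass 70% of its speed; a pose out of reach is approached as far as the arm can. A call is refused whole if a number of a shift passes 0.05 or a number of a turn 0.15, either way. A call with a gripper value outside its range is refused whole. The fingers move at their own pace and stop on an object; "squeeze" is the grip in N (left out, the last holds). Time passes only in rows, so rows that do not move let the fingers close. It gives the time, the measured TCP pose, the force and the opening at its end, in the units of the state.
- sense(): the state, without advancing time (a new reading comes with each control period).
- grab_frame(name): name is "scene" or "top" or "wrist"; returns a dict with "pixels" (384x512x3 uint8, red, green, blue), "intrinsics" (3x3 intrinsics, pixels), "distortion" ([k1, k2, p1, p2, k3] as OpenCV has them; the pictures are not rectified), "R" (3x3) and "t" (3): a world point X has camera coordinates R X + t. Camera axes: x right, y down, z forward; pixel columns grow to the right and rows downward; lengths in mm; the calibration is good to about 2 mm. A picture is of the moment at which its call begins. There is no depth.
- sign_off(): hands the job in, once; it reports no verdict.
The state is a dict: "clock": time; "qpos": joint angles; "qvel": joint speeds; "joint_efforts": joint torques, N m; "eef_pos": TCP position; "tcp_rot": TCP orientation; "contact_force": force on the tool from outside, world axes, zero at the start; "wrist_torque": the same for the moment, N m; "opening": opening from 0.0 (shut) to 1.0 (fully open).
Only numpy, scipy, OpenCV 4.12 (cv2) and the standard library are available. Lean on these libraries where they do the work, as an engineer would, in place of code of your own. Each camera call takes 0.05 s, during which the arm holds its last target. There are 200 camera calls.

### The job

Press the mushroom-headed plunger on the relay jig fully down to its stop and let it spring back up, so that the contacts are wiped. Then take the loupe from its wooden rest and hold it level above the relay, its lens centred over the round contact and at the same height as the collar on the jig's upright post; finish while still holding it there in the gripper, clear of everything else. Do not shift the collar on its post, and leave everything else on the bench where it is.

Things in the scene. Friction and masses are not known exactly. Their poses are not given: they have to be found in the camera images.
- jig: relay jig, fixed to the bench: grey plate 130 (x) x 160 (y) x 12 mm; origin at the centre of its underside, z up. It carries an open relay (copper coil, steel frame, up to 54 mm high) around x -15, y +30; the plunger at x -15, y -50; an upright steel post (10 mm diameter, top 170 mm above the bench) at x +50, y +30. The jig's -x side roughly faces the robot.
- contact (a point): the relay contact to inspect: a steel dome of 8 mm diameter on a brass strip 12 mm wide, on top of the relay, 53 mm above the bench, 65 mm from the post; the point is the dome's middle and its axes are those of the jig
- plunger_top (a point): centre of the top of the plunger's black mushroom head (32 mm diameter), 64 mm above the bench when up; it moves with the plunger; z up
- plunger (a joint): travel of the plunger in m: 0 up, 0.012 fully down on its stop (straight down); the spring pushes back with about 1.8 N at the start and 7 N at the stop, and lifts it again when released
- focal_mark (a point): centre of the brass collar (22 mm diameter, 6 mm thick) on the jig's post, which marks the focal height; it is set anywhere from 100 to 150 mm above the bench and stays by friction; z up
- rest: the loupe's dark wooden rest, fixed: two blocks 28 mm high, 14 mm thick (along x), one under the lens ring (x +62 mm, 68 mm wide) and one under the end of the handle (x -70 mm, 30 mm wide), joined by a strip 4 mm high, 20 mm wide; origin on the bench between them, straight below the loupe's origin
- loupe: loupe lying flat and loose on the rest, about 95 to 155 g: black straight handle of 16 x 16 mm section from x -83 to +29 mm, then the lens in an aluminium ring of 64 mm outer diameter, 16 mm thick, centred at x +62 mm. Origin: underside of the handle at the balance point (best grip, 8 mm above it); x runs along the handle to the lens, z is normal to the lens (up)
- lens (a point): centre of the loupe's lens, at mid-thickness (8 mm above the loupe's underside), 62 mm from the balance point along the loupe's x
- relay_can: bystander: grey relay can, 38 x 38 x 60 mm, upright; origin at centre of underside
- spacer: bystander: ivory ceramic spacer ring, 32 mm diameter, 20 mm high; origin at centre of underside
- busbar_a: bystander: copper busbar 110 (x) x 20 x 6 mm, lying; origin at centre of underside
- busbar_b: bystander: a second copper busbar of the same size, farther from the robot
- screwdriver: bystander: screwdriver 170 mm long lying at the right
- cleaner: bystander: closed spray can 52 mm diameter, 120 mm high, standing at the left; origin at centre of underside
Mind the look-alikes: they are no part of the job. There is more than one size of the loupe; the job needs the smaller. What is shaped like the jig but purple is not meant.

How it is judged (in metres and radians):
On the way, in this order (a step that is already met when the one before it is completed fails the run):
1. the plunger is pressed down to its stop (over 10.5 mm of 12) while the loupe still lies on its rest (value of joint plunger above 0.0105 m and height (world z) of lens below 0.045 m), for 0.1 s.
2. the plunger has sprung back up (value of joint plunger below 0.002 m), for 0.1 s.
3. the loupe is lifted off its rest in the gripper (height (world z) of lens above 0.06 m and contact force between the fingers and loupe above 1 N), for 0.2 s.
At the end, for the whole second after the job is handed in: The gripper still holds the loupe, at rest and touching neither jig nor rest: lens centre within 12 mm sideways of the contact and within 7 mm of the collar's mid-height, tilted less than 0.12 rad; the plunger is up (horizontal distance between lens and contact below 0.012 m and z of lens in the frame of focal_mark between -0.007 and 0.007 m and angle between loupe's own z axis and vertical below 0.12 rad and linear speed of loupe below 0.02 m/s and contact force between the fingers and loupe above 1 N and contact force between loupe and jig below 0.1 N and contact force between loupe and rest below 0.1 N and value of joint plunger below 0.002 m); the arm keeps its last pose, push and grip.
It fails at once if the collar is shifted by more than 4 mm (distance of focal_mark from where it was at the start of the episode above 0.004 m).
It fails at once if a bystander is moved by more than 20 mm (distance of any of relay_can, spacer, busbar_a, busbar_b, screwdriver, cleaner from where it was at the start of the episode above 0.02 m).
It also fails if it takes over 56 s, if anything falls off the work surface, if the arm or the gripper's body presses on something with over 40 N, if the wrist force passes 120 N, or if a joint passes its speed limit or range.

## Working session

There is one attempt and no reset: what is moved stays moved. The work goes in short steps, Python scripts to look and compute and a tool call to move; the robot and the scene stay as the last step left them, time stands still between calls to the robot, and variables do not carry over. Pictures are saved under pics/ and viewed, about 8 in all and at most 12, crops included, and the job is handed in when it is done.

Besides the shell and the picture viewer there is one more tool, called after "Emit:" by a JSON object that holds its "method" and its "body", one argument or row to a line. play_rows: Moves the arm, as the interface text tells. Its arguments: {"type":"object","properties":{"moves":{"type":"array"},"squeeze":{"type":"number"}},"required":["moves"]}

```bash
mkdir -p pics; ls
python3 - <<'E'
from rig import *
import cv2,numpy as np,pickle
s=sense();print({k:np.round(v,3).tolist() for k,v in s.items()})
d={}
for n in("scene","top","wrist"):
    f=grab_frame(n);d[n]=f;cv2.imwrite(f"pics/{n}0.png",f["pixels"][:,:,::-1]);print(n,np.round(f["intrinsics"],1).tolist(),f["distortion"],np.round(-np.array(f["R"]).T@np.array(f["t"])))
pickle.dump(d,open("f0.pkl","wb"))
a=np.hstack([d["scene"]["pixels"],d["top"]["pixels"]])[:,:,::-1]
cv2.imwrite("pics/topbig.png",cv2.resize(d["top"]["pixels"][:,:,::-1],(800,600),interpolation=cv2.INTER_CUBIC))
E
```

```text
pics
{'clock': 0.0, 'qpos': [1.246, 0.354, 1.634, 0.0, 1.155, -0.002], 'qvel': [-0.0, 0.001, -0.0, -0.001, 0.0, 0.0], 'joint_efforts': [0.002, -60.525, -34.207, 0.0, 0.009, 0.0], 'eef_pos': [198.104, 592.281, 230.578], 'tcp_rot': [-3.14, -0.0, 2.819], 'contact_force': [0.022, -0.482, 0.275], 'wrist_torque': [-0.019, 0.007, 0.017], 'opening': 0.999}
scene [[365.2, 0.0, 252.8], [0.0, 365.2, 182.3], [0.0, 0.0, 1.0]] [0.02888239 0.         0.         0.         0.        ] [1050. -770.  727.]
top [[419.1, 0.0, 255.8], [0.0, 419.1, 194.6], [0.0, 0.0, 1.0]] [-0.09244738  0.          0.          0.          0.        ] [ 389.   14. 1191.]
wrist [[308.9, 0.0, 255.7], [0.0, 308.9, 194.6], [0.0, 0.0, 1.0]] [-0.01419255  0.          0.          0.          0.        ] [118. 619. 374.]
```

View pics/topbig.png

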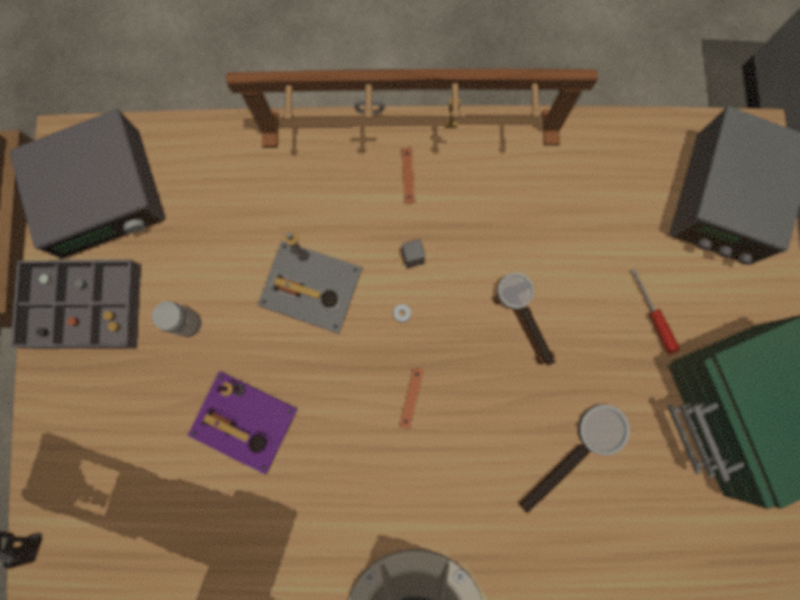

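View pics/scene0.png

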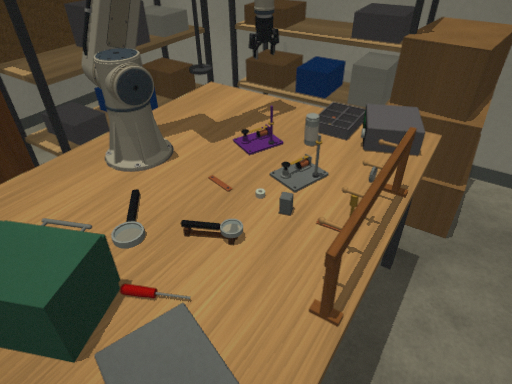

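The top view (in 800x600 pixels) shows two jigs, grey at (310,287) and purple at (243,422). It also shows two loupes: the small one on its rest at (515,291) and a bigger one lying at (604,430). By the description I take the grey jig and the small loupe, and will check both in a close crop.

```bash
cat > h.py <<'E'
import numpy as np,cv2
def ray(f,uv):
    p=cv2.undistortPoints(np.array(uv,float).reshape(-1,1,2),np.array(f["intrinsics"]),np.array(f["distortion"])).reshape(-1,2)
    R=np.array(f["R"]);return -R.T@np.array(f["t"]),np.c_[p,np.ones(len(p))]@R
def plane(f,uv,z):
    c,d=ray(f,uv);return c+d*((z-c[2])/d[:,2])[:,None]
def tri(f1,u1,f2,u2):
    c1,a=ray(f1,[u1]);c2,b=ray(f2,[u2]);a,b=a[0],b[0]
    s=np.linalg.lstsq(np.c_[a,-b],c2-c1,rcond=None)[0]
    p,q=c1+s[0]*a,c2+s[1]*b;return (p+q)/2,np.linalg.norm(p-q)
def proj(f,X):
    return cv2.projectPoints(np.array(X,float).reshape(-1,3),cv2.Rodrigues(np.array(f["R"],float))[0],np.array(f["t"],float),np.array(f["intrinsics"]),np.array(f["distortion"]))[0].reshape(-1,2)
E
python3 - <<'E'
import pickle,numpy as np,cv2
from h import *
d=pickle.load(open("f0.pkl","rb"));f=d["top"];im=f["pixels"].copy()
# approx jig plate: grey mask in roi
x0,y0,x1,y1=155,140,240,220
hsv=cv2.cvtColor(im,cv2.COLOR_RGB2HSV)
m=((hsv[:,:,1]<70)&(hsv[:,:,2]>50)).astype(np.uint8);r=np.zeros_like(m);r[y0:y1,x0:x1]=m[y0:y1,x0:x1]
r=cv2.morphologyEx(r,cv2.MORPH_OPEN,np.ones((5,5)));r=cv2.morphologyEx(r,cv2.MORPH_CLOSE,np.ones((9,9)))
c=max(cv2.findContours(r,0,2)[0],key=cv2.contourArea);w=plane(f,c.reshape(-1,2),12)[:,:2].astype(np.float32)
print("jig",cv2.minAreaRect(w))
# loupe ring/handle
a=cv2.resize(im[140:225,150:250,::-1],None,fx=4,fy=4,interpolation=2)
b=cv2.resize(im[165:250,305:405,::-1],None,fx=4,fy=4,interpolation=2)
s=d["scene"]["pixels"]
e=cv2.resize(s[125:195,260:360,::-1],(400,280),interpolation=2);g=cv2.resize(s[200:270,170:270,::-1],(400,280),interpolation=2)
cv2.imwrite("pics/crop1.png",np.vstack([np.hstack([a,b])[:320],np.hstack([e,g])]))
E
```

```text
jig ((592.6001586914062, 185.73976135253906), (158.4132080078125, 128.9468994140625), 70.83456420898438)
```

View pics/crop1.png

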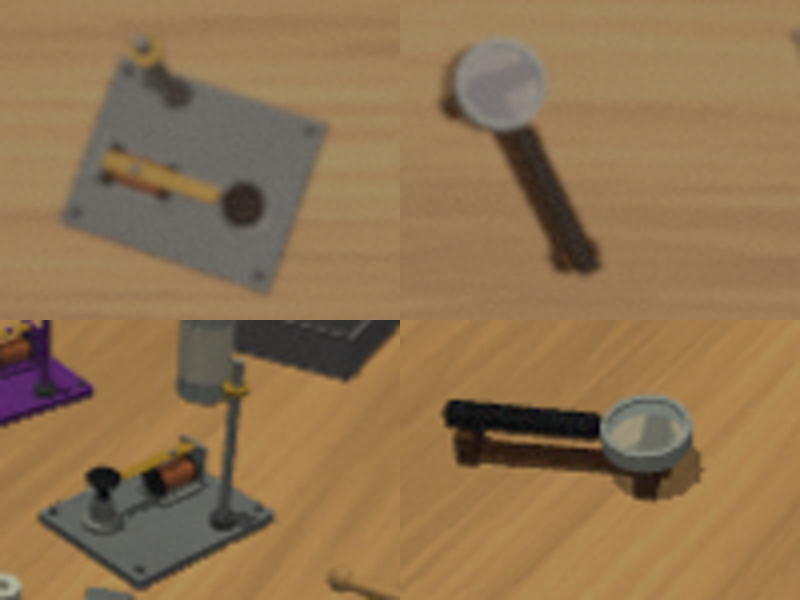

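The close crop confirms the choice. Upper left is the grey jig, with dome (137,168), plunger head (242,203) and collar (146,50). Upper right is the small loupe on its wooden rest, with the ring at (500,83). Lower left, the collar is at (235,388) on the post.

Run:
```python
import pickle,numpy as np,cv2
from h import *
d=pickle.load(open("f0.pkl","rb"));f=d["top"];s=d["scene"]
c=np.array([592.6,185.7]);y=np.deg2rad(70.83-90);R=np.array([[np.cos(y),-np.sin(y)],[np.sin(y),np.cos(y)]])
J=lambda a,b:c+R@[a,b]
print("jig model contact,plunger,post",J(-15,30),J(-15,-50),J(50,30),"yaw",y)
cr=lambda u,v,x0,y0,k=4:[(u+.5)/k-.5+x0,(v+.5)/k-.5+y0]
print("seen contact",plane(f,[cr(137,168,150,140)],53),"plunger",plane(f,[cr(242,203,150,140)],64))
sc=cr(235,68,260,125);tc=cr(146,50,150,140)
print("collar tri",tri(s,sc,f,tc))
p=J(50,30)
for z in range(100,151,10):print(z,proj(s,[[*p,z]])[0],proj(f,[[*p,z]])[0])
print(sc,tc)
# colour masks: collar yellow in scene
h=cv2.cvtColor(s["pixels"],cv2.COLOR_RGB2HSV)[135:150,308:330];m=(h[:,:,1]>130);v,u=np.nonzero(m);print("yellow",u.mean()+308,v.mean()+135,m.sum())
# loupe
im=f["pixels"];hs=cv2.cvtColor(im,cv2.COLOR_RGB2HSV)
ring=np.zeros(im.shape[:2],np.uint8);ring[165:205,310:350]=((hs[:,:,1]<75)&(hs[:,:,2]>75))[165:205,310:350]
k=max(cv2.findContours(ring,0,2)[0],key=cv2.contourArea);(u,v),r=cv2.minEnclosingCircle(k);M=cv2.moments(k)
rc=[M['m10']/M['m00'],M['m01']/M['m00']];print("ring px",u,v,r,rc)
rw=plane(f,[rc,cr(587,262,305,165),cr(516,132,305,165)],44);print("ring,handle end,start",rw)
q=rw[0]-rw[1];print("yaw",np.arctan2(q[1],q[0]),np.linalg.norm(q))
```

```text
jig model contact,plunger,post [588.2829373  218.96203496] [562.01316711 143.39816016] [649.67858557 197.61784668] yaw -0.33457961760731303
seen contact [[588.88614034 218.703952    53.        ]] plunger [[562.18957133 144.30881031  64.        ]]
collar tri (array([650.86020826, 198.68192506, 143.19817418]), np.float64(1.6205768516357901))
100 [316.48808043 153.28532558] [189.08604776 156.17471614]
110 [316.75103987 150.65560611] [188.47269148 155.30378893]
120 [317.01680709 147.99966386] [187.84846416 154.41735429]
130 [317.28542948 145.31707988] [187.21307672 153.51499783]
140 [317.55695555 142.6074258 ] [186.56622988 152.59629044]
150 [317.83143494 139.87026354] [185.90761365 151.66078756]
[318.375, 141.625] [186.125, 152.125]
yellow 322.07262569832403 143.27374301675977 179
ring px 329.7882995605469 185.77928161621094 11.985219955444336 [329.6463662200568, 185.57450263905804]
ring,handle end,start [[ 576.49775431 -185.41548744   44.        ]
 [ 448.94208344 -524.02993071   44.        ]
 [ 540.60377157 -478.55569172   44.        ]]
yaw 1.2105370875927508 361.8427702211596
```

Emit:
{"method": "play_rows", "body": {
  "moves": [
    [[-0.016,-0.01,0],[0,0,0],0],
    [[-0.031,-0.02,0],[0,0,0],0],
    [[-0.031,-0.02,0],[0,0,0],0],
    [[-0.031,-0.02,0],[0,0,0],0],
    [[-0.031,-0.02,0],[0,0,0],0],
    [[-0.031,-0.02,0],[0,0,0],0],
    [[-0.031,-0.02,0],[0,0,0],0],
    [[-0.031,-0.02,0],[0,0,0],0],
    [[-0.031,-0.02,0],[0,0,0],0],
    [[-0.031,-0.02,0],[0,0,0],0],
    [[-0.031,-0.02,0],[0,0,0],0],
    [[-0.031,-0.02,0],[0,0,0],0],
    [[-0.031,-0.02,0],[0,0,0],0],
    [[-0.031,-0.02,0],[0,0,0],0],
    [[-0.031,-0.02,0],[0,0,0],0],
    [[-0.031,-0.02,0],[0,0,0],0],
    [[-0.006,0,0],[0,0,0],0],
    [[0,0,0],[0,0,0],0],
    [[0,0,0],[0,0,0],0]
  ]
}}

```text
clock: 2.05
eef_pos: [561.0, 144.3, 231.0]
tcp_rot: [-3.141, -0.001, 2.819]
contact_force: [0.6, 0.8, 0.5]
opening: 0.001
```

Run:
```python
from rig import *
import cv2,numpy as np,pickle
from h import *
s=sense();print(s["eef_pos"],s["tcp_rot"],s["opening"],s["contact_force"])
f=grab_frame("wrist");pickle.dump(f,open("w1.pkl","wb"))
cv2.imwrite("pics/w1.png",f["pixels"][:,:,::-1])
print(proj(f,[[588.3,219,53],[562.1,143.9,64],[650,198,141]]))
```

```text
[560.96079654 144.25860549 231.04735076] [-3.14131968e+00 -8.97100230e-04  2.81852724e+00] 0.0014294944030422637 [0.58430484 0.78166156 0.50379695]
[[329.98095375 175.16461109]
 [256.03058305 176.97952324]
 [346.69836647 273.62321217]]
```

View pics/w1.png

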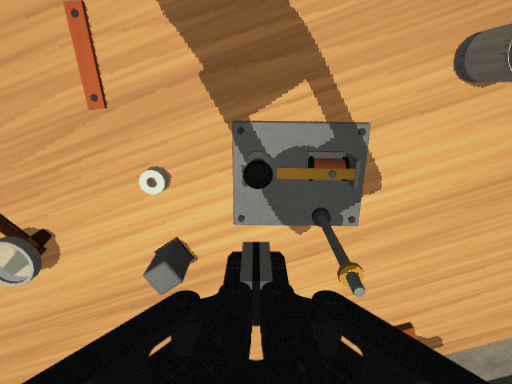

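The wrist view shows the plunger head at (258,173), the dome at (333,174) and the collar at (349,273). All are within about 3 px of the predictions, so I press now.

Emit:
{"method": "play_rows", "body": {
  "moves": [
    [[-0.001,0,0.02],[0,0,0],0],
    [[0,0,0.04],[0,0,0],0],
    [[0,0,0.04],[0,0,0],0],
    [[0,0,0.04],[0,0,0],0],
    [[0,0,0.02],[0,0,0],0],
    [[0,0,0.005],[0,0,0],0],
    [[0,0,0.005],[0,0,0],0],
    [[0,0,0.005],[0,0,0],0],
    [[0,0,0.004],[0,0,0],0],
    [[0,0,0],[0,0,0],0],
    [[0,0,0],[0,0,0],0],
    [[0,0,0],[0,0,0],0],
    [[0,0,0],[0,0,0],0]
  ]
}}

```text
clock: 3.4
eef_pos: [563.1, 144.5, 53.6]
tcp_rot: [3.14, 0.001, 2.819]
contact_force: [-3.2, 2.4, 6.4]
opening: -0.0
```

Emit:
{"method": "play_rows", "body": {
  "moves": [
    [[0,0,0.002],[0,0,0],0],
    [[0,0,0.002],[0,0,0],0],
    [[0,0,0],[0,0,0],0],
    [[0,0,0],[0,0,0],0],
    [[0,0,0],[0,0,0],0]
  ]
}}

```text
clock: 3.9
eef_pos: [563.3, 144.6, 51.3]
tcp_rot: [3.14, 0.001, 2.819]
contact_force: [-10.5, 1.1, 26.6]
opening: -0.002
```

The force jumped to 27 N, so the plunger is on its stop. Now I release it and rise.

Emit:
{"method": "play_rows", "body": {
  "moves": [
    [[0,0,-0.01],[0,0,0],0],
    [[0,0,-0.02],[0,0,0],0],
    [[0,0,-0.04],[0,0,0],0],
    [[0,0,-0.04],[0,0,0],0],
    [[0,0,-0.04],[0,0,0],0],
    [[0,0,-0.03],[0,0,0],0],
    [[0,0,0],[0,0,0],0],
    [[0,0,0],[0,0,0],0]
  ]
}}

```text
clock: 4.7
eef_pos: [563.4, 144.1, 229.5]
tcp_rot: [3.14, 0.003, 2.819]
contact_force: [-0.8, -0.5, -0.1]
opening: -0.0
```

Run:
```python
from rig import *
import cv2,numpy as np,pickle
from h import *
s=sense();print(s["eef_pos"])
f=grab_frame("wrist");pickle.dump(f,open("w2.pkl","wb"))
a=pickle.load(open("w1.pkl","rb"))
for g in(a,f):
    h=cv2.cvtColor(g["pixels"],cv2.COLOR_RGB2HSV)
    roi=(g["pixels"][150:200,240:280].max(2)<40).astype(np.uint8);n,l,st,c=cv2.connectedComponentsWithStats(roi)
    k=1+st[1:,4].argmax();print("head",c[k]+[240,150],st[k]);print("pred up/down",proj(g,[[562.1,143.9,64],[562.1,143.9,52]]).round(1).tolist())
    y=(h[250:295,325:375,1]>150)&(h[250:295,325:375,2]>100);h0=h[250:295,325:375,0];y&=(h0>18)
    v,u=np.nonzero(y);print("collar",u.mean()+325,v.mean()+250,y.sum())
    for z in(130,140,150):print(z,proj(g,[[650,198,z]]).round(1).tolist())
```

```text
[563.36964336 144.05214615 229.49027909]
head [257.61721068 173.94807122] [  3   9  30  30 674]
pred up/down [[256.0, 177.0], [256.0, 174.0]]
collar 350.5388349514563 274.44174757281553 206
130 [[343.3, 266.8]]
140 [[346.4, 273.0]]
150 [[349.7, 279.6]]
head [256.78318584 171.56047198] [  2   7  30  30 678]
pred up/down [[255.2, 174.6], [255.2, 171.6]]
collar 350.0735294117647 273.04901960784315 204
130 [[343.1, 264.9]]
140 [[346.2, 271.1]]
150 [[349.5, 277.7]]
```

Emit:
{"method": "play_rows", "body": {
  "moves": [
    [[-0.0035,-0.018,0],[0,0,0],0],
    [[-0.007,-0.035,0],[0,0,0],0],
    [[-0.007,-0.035,0],[0,0,0],0],
    [[-0.007,-0.035,0],[0,0,0],0],
    [[-0.007,-0.035,0],[0,0,0],0],
    [[-0.007,-0.035,0],[0,0,0],0],
    [[-0.007,-0.035,0],[0,0,0],0],
    [[-0.007,-0.035,0],[0,0,0],0],
    [[-0.007,-0.035,0],[0,0,0],0],
    [[-0.007,-0.035,0],[0,0,0],0],
    [[-0.0035,-0.018,0],[0,0,0],0]
  ]
}}

```text
clock: 5.85
eef_pos: [515.9, -214.1, 226.9]
tcp_rot: [-3.141, -0.002, 2.817]
contact_force: [0.3, -0.5, 0.3]
opening: -0.002
```

Emit:
{"method": "play_rows", "body": {
  "moves": [
    [[0,0,0],[0,0,0.07],100],
    [[0,0,0],[0,0,0.14],100],
    [[0,0,0],[0,0,0.14],100],
    [[0,0,0],[0,0,0.14],100],
    [[0,0,0],[0,0,0.14],100],
    [[0,0,0],[0,0,0.14],100],
    [[0,0,0],[0,0,0.14],100],
    [[0,0,0],[0,0,0.14],100],
    [[0,0,0],[0,0,0.14],100],
    [[0,0,0],[0,0,0.14],100],
    [[0,0,0],[0,0,0.14],100],
    [[0,0,0],[0,0,0.14],100],
    [[0,0,0],[0,0,0.14],100],
    [[0,0,0],[0,0,0.14],100],
    [[0,0,0],[0,0,0.14],100],
    [[0,0,0],[0,0,0.14],100],
    [[0,0,0],[0,0,0.14],100],
    [[0,0,0],[0,0,0.1],100],
    [[0,0,0],[0,0,0],100],
    [[0,0,0],[0,0,0],100]
  ]
}}

```text
clock: 7.85
eef_pos: [516.9, -211.5, 227.4]
tcp_rot: [-3.141, 0.001, 0.412]
contact_force: [1.1, -0.5, 0.4]
opening: 0.999
```

Run:
```python
from rig import *
import cv2,numpy as np,pickle
from h import *
s=sense();print(s["eef_pos"],s["tcp_rot"],s["qpos"])
f=grab_frame("wrist");pickle.dump(f,open("w3.pkl","wb"))
cv2.imwrite("pics/w3.png",f["pixels"][:,:,::-1])
```

```text
[ 516.92108746 -211.46699736  227.37169621] [-3.14057982e+00  1.27150209e-03  4.11536119e-01] [-3.90874203e-01  2.54971457e-01  1.78014745e+00 -2.35073709e-04
  1.10808568e+00  7.68491749e-01]
```

View pics/w3.png

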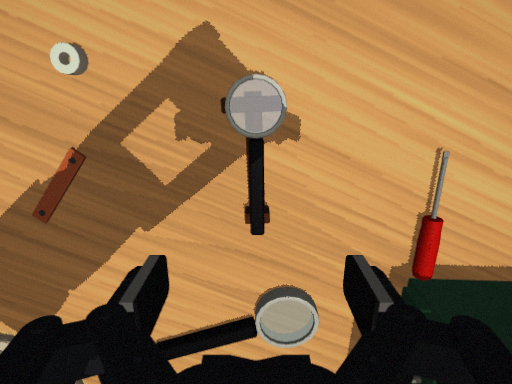

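The view shows the small loupe's ring at (256,105) and its handle end at (257,235), almost aligned with the tool x axis. The larger loupe at (287,318) is nearer the base. I measure the handle axis from masks.

Run:
```python
import cv2,numpy as np,pickle
from h import *
f=pickle.load(open("w3.pkl","rb"));im=f["pixels"];h=cv2.cvtColor(im,cv2.COLOR_RGB2HSV)
m=np.zeros(im.shape[:2],np.uint8);m[60:150,215:300]=((h[:,:,1]<60)&(h[:,:,2]>80))[60:150,215:300]
k=max(cv2.findContours(m,0,2)[0],key=cv2.contourArea);k=cv2.convexHull(k);(c,ax,an)=cv2.fitEllipse(k);print("ring",c,ax)
m=(im[145:240,240:275].max(2)<32).astype(np.uint8);n,l,st,_=cv2.connectedComponentsWithStats(m)
L=l==1+st[1:,4].argmax()
rows=[(np.nonzero(r)[0].mean()+240,i+145,r.sum()) for i,r in enumerate(L) if r.sum()>5]
print([tuple(np.round(r,1)) for r in rows[::8]],rows[-1])
c,=plane(f,[c],44);print("lens",c)
w=plane(f,[r[:2] for r in rows if 8<r[2]<20],44)
vx=cv2.fitLine(w[:,:2].astype(np.float32),2,0,.01,.01).ravel();print("yaw",np.arctan2(vx[1],vx[0]),vx)
e=w[-1];q=c-e;print("end",e,"axis yaw",np.arctan2(q[1],q[0]),np.linalg.norm(q[:2]))
print("offset of lens from handle line",np.cross(vx[:2],c[:2]-vx[2:]))
t=pickle.load(open("f0.pkl","rb"))["top"];print(proj(t,[c]))
```

```text
ring (255.42727661132812, 105.56942749023438) (61.37255859375, 63.72894287109375)
[(np.float64(255.0), np.float64(145.0), np.float64(15.0)), (np.float64(255.5), np.float64(153.0), np.float64(14.0)), (np.float64(255.5), np.float64(161.0), np.float64(14.0)), (np.float64(256.0), np.float64(169.0), np.float64(15.0)), (np.float64(256.0), np.float64(177.0), np.float64(15.0)), (np.float64(256.0), np.float64(185.0), np.float64(15.0)), (np.float64(256.5), np.float64(193.0), np.float64(14.0)), (np.float64(256.5), np.float64(201.0), np.float64(14.0)), (np.float64(257.0), np.float64(209.0), np.float64(23.0)), (np.float64(256.5), np.float64(217.0), np.float64(14.0)), (np.float64(257.5), np.float64(225.0), np.float64(12.0)), (np.float64(257.0), np.float64(233.0), np.float64(11.0))] (np.float64(257.0), 234, np.int64(9))
lens [ 576.77845301 -183.85758158   44.        ]
yaw 0.43321738 [ 9.0761983e-01  4.1979313e-01  4.9567828e+02 -2.2025446e+02]
end [ 445.33565687 -243.19757662   44.        ] axis yaw 0.4240600074219652 144.2166553124525
offset of lens from handle line -1.0107691102290843
[[329.08539386 185.47825992]]<stdin>:14: DeprecationWarning: Arrays of 2-dimensional vectors are deprecated. Use arrays of 3-dimensional vectors instead. (deprecated in NumPy 2.0)
```

Emit:
{"method": "play_rows", "body": {
  "moves": [
    [[0.0034,0.0004,0.02],[0,0,-0.016],100],
    [[0,0,0.04],[0,0,0],100],
    [[0,0,0.04],[0,0,0],100],
    [[0,0,0.04],[0,0,0],100],
    [[0,0,0.03],[0,0,0],100],
    [[0,0,0.02],[0,0,0],100],
    [[0,0,0.014],[0,0,0],100],
    [[0,0,0.006],[0,0,0],100],
    [[0,0,0],[0,0,0],100],
    [[0,0,0],[0,0,0],100]
  ]
}}

```text
clock: 8.9
eef_pos: [521.7, -210.5, 19.1]
tcp_rot: [3.141, -0.001, 0.425]
contact_force: [-0.5, -0.1, 1.0]
opening: 1.002
```

Emit:
{"method": "play_rows", "body": {
  "moves": [
    [[-0.001,0,0.002],[0,0,0],100],
    [[0,0,0],[0,0,0],30],
    [[0,0,0],[0,0,0],0],
    [[0,0,0],[0,0,0],0],
    [[0,0,0],[0,0,0],0],
    [[0,0,0],[0,0,0],0],
    [[0,0,0],[0,0,0],0],
    [[0,0,0],[0,0,0],0],
    [[0,0,0],[0,0,0],0],
    [[0,0,0],[0,0,0],0],
    [[0,0,0],[0,0,0],0],
    [[0,0,0],[0,0,0],0]
  ],
  "squeeze": 50
}}

```text
clock: 10.1
eef_pos: [520.2, -210.6, 16.5]
tcp_rot: [3.141, -0.0, 0.425]
contact_force: [-0.9, 1.3, 5.5]
opening: 0.175
```

Emit:
{"method": "play_rows", "body": {
  "moves": [
    [[0,0,-0.004],[0,0,0],0],
    [[0,0,-0.008],[0,0,0],0],
    [[0,0,-0.014],[0,0,0],0],
    [[0,0,-0.02],[0,0,0],0],
    [[0,0,-0.02],[0,0,0],0],
    [[0,0,-0.02],[0,0,0],0],
    [[0,0,-0.02],[0,0,0],0],
    [[0,0,-0.02],[0,0,0],0],
    [[0,0,-0.02],[0,0,0],0],
    [[0,0,-0.014],[0,0,0],0],
    [[0,0,-0.006],[0,0,0],0],
    [[0,0,0],[0,0,0],0],
    [[0,0,0],[0,0,0],0],
    [[0,0,0],[0,0,0],0]
  ]
}}

```text
clock: 11.5
eef_pos: [519.5, -210.3, 181.3]
tcp_rot: [-3.14, 0.001, 0.425]
contact_force: [-0.4, 0.6, -0.2]
opening: 0.178
```

Run:
```python
from rig import *
import cv2,numpy as np,pickle
s=sense();print(s["eef_pos"],s["tcp_rot"],s["opening"],s["contact_force"])
f=grab_frame("wrist");pickle.dump(f,open("w4.pkl","wb"));g=grab_frame("scene");pickle.dump(g,open("s4.pkl","wb"))
cv2.imwrite("pics/w4.png",np.hstack([cv2.resize(f["pixels"],(400,300)),cv2.resize(g["pixels"][130:280,120:320],(400,300),interpolation=2)])[:,:,::-1])
```

```text
[ 519.5228439  -210.31740738  181.29157346] [-3.14031386e+00  1.19582049e-03  4.24805168e-01] 0.17769017025733055 [-0.42233442  0.64417023 -0.22149605]
```

View pics/w4.png

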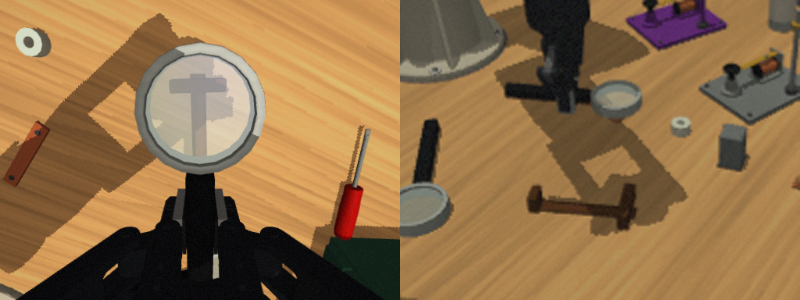

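The loupe is lifted and roughly level: ring at (200,108) in the wrist half, the loupe off the now empty rest in the scene half. Next I carry it over.

Emit:
{"method": "play_rows", "body": {
  "moves": [
    [[0.006,-0.012,0],[0,0,0],0],
    [[0.012,-0.025,0],[0,0,0],0],
    [[0.012,-0.025,0],[0,0,0],0],
    [[0.012,-0.025,0],[0,0,0],0],
    [[0.012,-0.025,0],[0,0,0],0],
    [[0.012,-0.025,0],[0,0,0],0],
    [[0.012,-0.025,0],[0,0,0],0],
    [[0.012,-0.025,0],[0,0,0],0],
    [[0.012,-0.025,0],[0,0,0],0],
    [[0.012,-0.025,0],[0,0,0],0],
    [[0.012,-0.025,0],[0,0,0],0],
    [[0.012,-0.025,0],[0,0,0],0],
    [[0.012,-0.025,0],[0,0,0],0],
    [[0.012,-0.025,0],[0,0,0],0],
    [[0.012,-0.02,0],[0,0,0],0],
    [[0.006,-0.005,0],[0,0,0],0],
    [[0,0,0],[0,0,0],0],
    [[0,0,0],[0,0,0],0],
    [[0,0,0],[0,0,0],0]
  ]
}}

```text
clock: 13.5
eef_pos: [534.6, 192.6, 182.1]
tcp_rot: [3.141, 0.001, 0.424]
contact_force: [0.8, -0.5, -1.1]
opening: 0.176
```

```bash
cat > meas.py <<'E'
from rig import *
import cv2,numpy as np,pickle,sys
from h import *
n=sys.argv[1]
s=sense();print(s["eef_pos"],s["tcp_rot"],s["opening"])
w=grab_frame("wrist");t=grab_frame("top");g=grab_frame("scene");pickle.dump((w,t,g),open(f"m{n}.pkl","wb"))
T=cv2.resize(t["pixels"][135:225,150:270],(400,300),interpolation=2)
G=cv2.resize(g["pixels"][110:200,250:370],(400,300),interpolation=2)
cv2.imwrite(f"pics/m{n}.png",np.vstack([np.hstack([cv2.resize(w["pixels"],(400,300)),T]),np.hstack([G,G*0])])[:,:,::-1])
L=s["eef_pos"]+[56.4,25.8,19];print("expected lens",L,"px w,t,g",proj(w,[L]).round(1),proj(t,[L]).round(1),proj(g,[L]).round(1))
E
python3 meas.py 1
```

```text
[534.6273162  192.55512108 182.12642893] [3.14143136e+00 6.64598243e-04 4.24073795e-01] 0.17598101078511838
expected lens [591.0273162  218.35512108 201.12642893] px w,t,g [[257.1 140.8]] [[173.3 170.3]] [[305.4 118.6]]
```

View pics/m1.png

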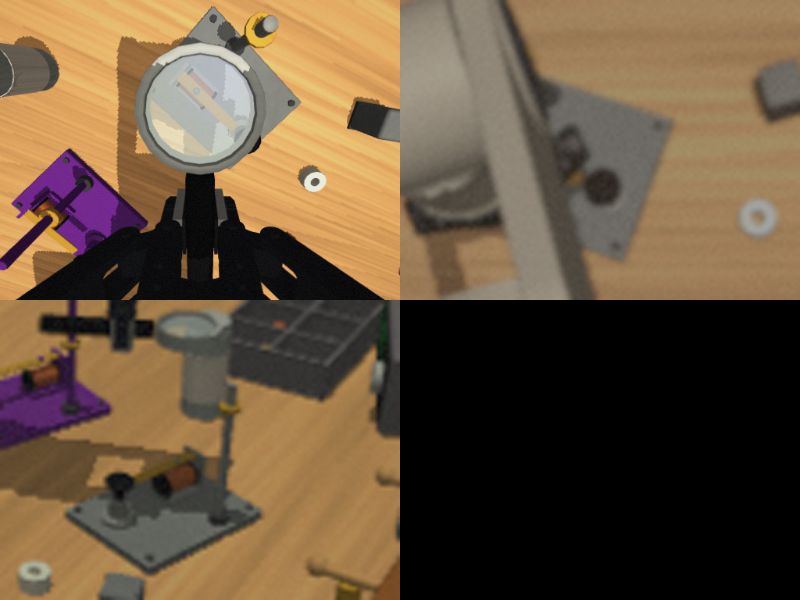

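The lens now hangs over the jig. The wrist half shows the ring at (197,107), with the post and collar clear at (262,30). The top view is blocked by the arm. In the scene crop the ring is at (188,330), as expected. I lower it to about the collar height.

Emit:
{"method": "play_rows", "body": {
  "moves": [
    [[-0.001,-0.0008,0.005],[0,0,0],0],
    [[-0.001,-0.0007,0.01],[0,0,0],0],
    [[0,0,0.012],[0,0,0],0],
    [[0,0,0.012],[0,0,0],0],
    [[0,0,0.01],[0,0,0],0],
    [[0,0,0.006],[0,0,0],0],
    [[0,0,0.003],[0,0,0],0],
    [[0,0,0],[0,0,0],0],
    [[0,0,0],[0,0,0],0],
    [[0,0,0],[0,0,0],0],
    [[0,0,0],[0,0,0],0]
  ]
}}

```text
clock: 14.75
eef_pos: [532.7, 194.1, 124.7]
tcp_rot: [3.142, -0.001, 0.425]
contact_force: [-0.4, -0.1, -1.7]
opening: 0.177
```

```bash
python3 meas.py 2
python3 - <<'E'
import pickle,cv2,numpy as np
from h import *
w,t,g=pickle.load(open("m2.pkl","rb"))
A=cv2.resize(w["pixels"][20:260,140:460],(800,600),interpolation=2)[:300]
G=cv2.resize(g["pixels"][110:170,270:350],(400,300),interpolation=2);a=cv2.resize(w["pixels"][30:240,130:410],(400,300),interpolation=2)
cv2.imwrite("pics/m2b.png",cv2.cvtColor(np.hstack([a,G]),cv2.COLOR_RGB2BGR))
print(proj(g,[[649.7,197.6,142],[588.4,218.9,142],[588.4,218.9,53]]).round(1).tolist(),proj(w,[[649.7,197.6,142],[588.4,218.9,53]]).round(1).tolist())
E
```

```text
[532.74109326 194.08859473 124.71144338] [ 3.14155925e+00 -7.59761307e-04  4.24778538e-01] 0.17683291740658044
expected lens [589.14109326 219.88859473 143.71144338] px w,t,g [[257.2 140.7]] [[177.2 175.4]] [[303.9 134.1]]
[[317.6, 142.1], [303.5, 134.6], [301.8, 157.4]] [[383.1, 12.3], [257.5, 121.6]]
```

View pics/m2b.png

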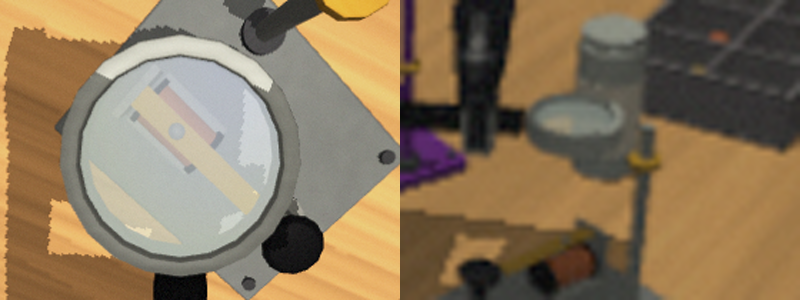

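The wrist half shows the dome at (177,130), inside the ring centred at (181,157). The dome lies about 2 mm to the image left of its prediction, as it did in the first wrist view. The scene half puts the ring middle at (577,123) and the collar at (645,162), which means lens z ≈ 142 and collar z ≈ 141. I make a small sideways trim and let it settle.

Emit:
{"method": "play_rows", "body": {
  "moves": [
    [[0,-0.001,0.0005],[0,0,0],0],
    [[0,-0.001,0.0005],[0,0,0],0],
    [[0,0,0],[0,0,0],0],
    [[0,0,0],[0,0,0],0],
    [[0,0,0],[0,0,0],0],
    [[0,0,0],[0,0,0],0],
    [[0,0,0],[0,0,0],0],
    [[0,0,0],[0,0,0],0]
  ]
}}

```text
clock: 15.7
eef_pos: [531.7, 195.8, 123.3]
tcp_rot: [3.142, -0.0, 0.425]
contact_force: [0.1, -0.1, -1.3]
opening: 0.177
```

Run:
```python
from rig import *
import cv2,numpy as np
from h import *
s=sense();print(s["eef_pos"],s["tcp_rot"],s["opening"],s["contact_force"],abs(s["qvel"]).max())
w=grab_frame("wrist");im=w["pixels"];h=cv2.cvtColor(im,cv2.COLOR_RGB2HSV)
g=cv2.cvtColor(im,cv2.COLOR_RGB2GRAY)
# lens disc: bright interior region bounded by dark inner rim
c=cv2.HoughCircles(cv2.GaussianBlur(g,(5,5),0),cv2.HOUGH_GRADIENT,1,50,param1=80,param2=25,minRadius=62,maxRadius=90)
print("ring circles",None if c is None else c[0][:3])
d=cv2.HoughCircles(cv2.resize(g[100:145,235:280],None,fx=4,fy=4,interpolation=2),cv2.HOUGH_GRADIENT,1,40,param1=60,param2=12,minRadius=15,maxRadius=32)
dd=None if d is None else d[0][:2,:2]/4+[235,100];print("dome",dd)
if c is not None and d is not None:print("lens",plane(w,[c[0][0][:2]],s["eef_pos"][2]+19+4),"dome",plane(w,dd[:1],53))
sc=grab_frame("scene")
cv2.imwrite("pics/f.png",np.hstack([cv2.resize(im[30:240,130:410],(400,300)),cv2.resize(sc["pixels"][110:200,250:370],(400,300),interpolation=2)])[:,:,::-1])
```

```text
[531.69680696 195.78456977 123.2891041 ] [ 3.14158604e+00 -9.78601174e-07  4.24771733e-01] 0.17736959279679304 [ 0.1184121  -0.08289305 -1.3280573 ] 0.0017256660142041637
ring circles [[253.5 139.5  71.1]]
dome None
```

View pics/f.png

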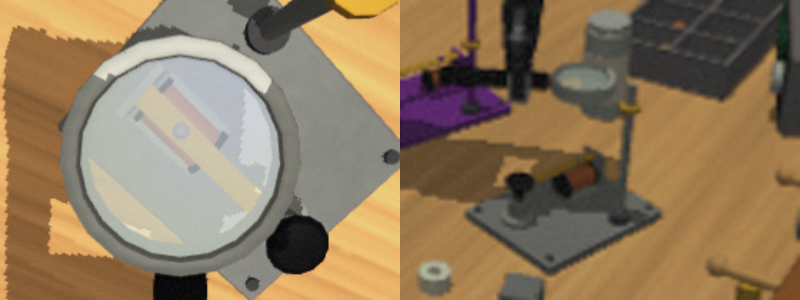

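The dome is at (181,130) and the ring centre at (181,157), in line, with the vertical offset that the height parallax predicts. In the scene half the loupe is level and clear, the collar is untouched and the plunger is up. I hand in.

```bash
python3 -c "
from rig import *
print(sign_off())"
```

```text
the job is handed in; nothing more can be done
None
```

I pressed the plunger to its stop and let it spring back. I then took the small loupe from its rest, and it is now held level over the relay contact at collar height. The job is handed in at about 16 s; no verdict was reported.

- **Plunger:** the first push stopped at about 10.4 mm, so I pushed on until the force jumped to 27 N. After release, the wrist camera showed the head back where it had been.
- **Position:** the last wrist view has the lens in line with the contact dome, within roughly 2 mm sideways.
- **Height:** lens mid-height is about 142 mm. My collar estimates ran from 141 to 145 mm, within the 7 mm limit.
- **Grip:** the tool is vertical and still, and the fingers are stopped on the handle. The last pictures show the loupe touching nothing else and the collar, plunger and the nearby bench items in view where they were.

**Checks that disagreed or failed:**
- The top and wrist cameras differed by about 2.5 mm on where the jig is. I trimmed the position 2 mm toward the wrist view.
- The arm blocked the top view at the end.
- The automatic circle search did not find the dome, so I read that offset off the picture by eye.

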